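# Raise the bench lens to its set mark

### The arm

A 7-joint arm with a two-finger parallel gripper is mounted at the origin on a cart in front of the work surface, level with it; the furniture and walls round the work are solid. World frame = base frame: x ahead of the robot, y to its left, z up, the work surface at z = 0. Lengths are in m, angles in rad, forces in N, time in s.
With the tool pointing down it reaches from about 0.4 to 0.85 m from the base axis. Payload 4.5 kg.
Tool frame: the origin (TCP) lies at the very end of the fingers, on their centre line; the grasp point (between the pads) lies 19 mm behind it (tcp_to_grasp is the z of the grasp point in the tool frame, in m); z points along the fingers, y is the line along which they close (so a half turn about z gives the same grasp; the last joint's range is limited). The gripper opens to 88 mm and grips with 3 to 60 N. Pads are 18 mm wide; open, the fingers measure 123 mm over their backs; the gripper's body (75 mm by 187 mm) begins 45 mm behind the grasp point.
Start: joints at [-1.183, 0.689, -0.195, 1.565, 0.157, 0.902, -0.215], TCP at [0.217, 0.586, 0.209] pointing down, gripper open.
Joint ranges: [-3.01, 3.01], [-0.46, 2.08], [-1.47, 1.51], [0.13, 2.56], [-1, 4.14], [0.04, 2.09], [-2.66, 2.66]. Speed limits (rad/s): [2.57, 2.57, 3.14, 3.14, 3.14, 3.14, 3.14].

### API

Orientations are given as a unit quaternion [x, y, z, w].
In Python, from plant import * gives the robot as it stands. The module is installed in compiled form; this text tells all that it offers.
- The arm moves only by the shell command python3 -m jog 'ROWS' [OPENING] [FORCE]. ROWS is JSON, a list that holds one entry, the list of rows, each a list of 6 numbers: the shift along the tool's x, y, z in m, then the turn, a rotation vector about the tool's x, y, z in rad. In form: [[[dx, dy, dz, ax, ay, az], ...]]. A call has 1 to 12 rows; each row shifts and turns the commanded pose from where the row before left it, along the tool's axes as they then stand; what a row does not reach is not made up. A row lasts 1/8 s, in which the tool goes at most 62.5 mm and 10.7 degrees, less where a joint would pass 70% of its speed; a pose out of reach is approached as far as the arm can. A call with a gripper value outside its range is refused whole. OPENING is the finger opening in m, from 0 to 0.0881, set as the call begins (- or left out, the last holds). The fingers move at their own pace and stop on an object; FORCE is the grip in N (left out, the last holds). Time passes only in rows, so rows that do not move let the fingers close. It gives the time, the measured TCP pose, the force, the opening and the grip force at its end, in the units of the state.
- get_state(): the state, without advancing time (a new reading comes with each control period).
- snapshot(name): name is "scene" or "side" or "wrist"; returns a dict with "frame" (400x640x3 uint8, red, green, blue), "mtx" (3x3 intrinsics, pixels), "xyz" and "orientation" of the camera in the world; the wrist camera has in their place "mount" (4x4, takes a point from camera to tool coordinates, whose origin is the TCP and whose axes are the flange's). Camera axes: x right, y down, z forward; pixel columns grow to the right and rows downward; lengths in m; the calibration is good to about 2 mm. A picture is of the moment at which its call begins: read the wrist's pose just before it. There is no depth.
- finish_job(): hands the job in; it is judged then, once.
The state is a dict: "clock": time; "q": joint angles; "qd": joint speeds; "joint_torque": joint torques, N m; "tool_pos": TCP position; "eef_rot": TCP orientation; "contact_force": force on the tool from outside, world axes, zero at the start; "moment": the same for the moment, N m; "opening": opening from 0.0 (shut) to 1.0 (fully open); "finger_force": force on a finger pad.
Only numpy, scipy, OpenCV 4.12 (cv2) and the standard library are available. Lean on these libraries where they do the work, as an engineer would, in place of code of your own. Each camera call takes 0.05 s, during which the arm holds its last target. There are 200 camera calls.

### The job

Raise the reading lens of the small bench stand to its set mark: turn the knurled collar on the threaded rod until the index tongue of the lens arm is level with the pointer of the marker clip on the upright scale, then let go of the collar. Work the collar only: do not push on the lens arm or the marker clip, and leave the dish under the lens, the vial and the forceps where they are.

Things in the scene. Friction and masses are not known exactly. Their poses are not given: they have to be found in the camera images.
- stand: fixed lens stand: grey base plate 92 x 236 x 12 mm, upright threaded rod 12.6 mm thick whose top is at 124 mm, flat aluminium upright with tick marks, 36 mm wide, 100 mm high. Origin: on the rod's axis at the work surface, z up; the scale face looks along -x (to the robot at yaw 0); the upright stands at y = -80 mm, the lens at y = +95 mm; the plate reaches from y = -100 to +136 mm
- collar (a joint): turning angle of the knurled collar on the rod, rad: 0 at its lowest, growing anticlockwise seen from above, stop at 6.8. Steep thread: each anticlockwise turn (6.283 rad) raises the collar and the lens arm below it together by 24 mm (3.82 mm per rad). Turns against light friction (0.08 N m) and stays where it is left
- collar_grip (a point): middle of the knurled collar, on the rod's axis; 85 mm high at collar angle 0. The collar is dark steel, 37 mm in diameter, 22 mm high (11 mm above and below this point), on a neck 19 mm in diameter and 16 mm high; the lens arm's top lies 30 mm below this point (its hub's, 22 mm wide, 27 mm below). The rod sticks out of the collar's top by 28 mm at angle 0, less when raised
- lens_arm: aluminium lens arm under the collar, 8 mm thick, carrying a round black-rimmed lens, 66 mm across, at its left end (y = +95 mm of the stand) and a thin black index tongue at its right end. It rises and sinks with the collar but does not turn; fingers must not push it. Origin: on the rod's axis at the work surface when the collar angle is 0; z up
- index_tip (a point): tip of the index tongue of the lens arm, at half its thickness (the tongue is black, 5 mm thick), in front of the scale face, 80 mm to the right of the rod. Height 51 mm at collar angle 0
- marker_clip: black marker clip, 22 x 12 x 16 mm, with a small steel thumbscrew, clamped on the right edge of the upright; it marks the wanted height, always above the tongue at the start. Origin: on the rod's axis, 51 mm below the pointer
- pointer_tip (a point): tip of the clip's black pointer, 5 mm thick, at half its thickness, in front of the scale face and pointing at the index tongue's tip. When the tongue is level with it the two meet in one line
- culture_dish: round lidded petri dish, 52 mm wide, 12 mm high, on the base plate under the lens; loose. Origin: centre of its underside
- vial: small bottle, 25 mm wide, 55 mm high, standing on the work surface behind the stand; loose. Origin: centre of its underside
- forceps: fine steel forceps, 113 x 14 x 8 mm, lying on the work surface in front of the stand; loose. Origin: centre of its underside

How it is judged:
At the end, for the whole second after the job is handed in: The index tongue of the lens arm is level with the marker clip's pointer to within 3 mm, and the collar is at rest (z of index_tip in the frame of pointer_tip between -0.003 and 0.003 m and velocity of joint collar between -0.05 and 0.05 rad/s); the robot touches nothing.
It fails at once if the robot pushes on the lens arm (more than 3 N) (contact force between any of the fingers, the arm and lens_arm above 3 N).
It fails at once if the robot pushes on the marker clip (more than 3 N) or the clip shifts by more than 1.5 mm (contact force between any of the fingers, the arm and marker_clip above 3 N or distance of pointer_tip from where it was at the start of the episode above 0.0015 m).
It fails at once if the dish, the vial or the forceps is moved by more than 15 mm, or the vial tipped (distance of any of culture_dish, vial, forceps from where it was at the start of the episode above 0.015 m or angle between vial's own z axis and vertical above 0.4 rad).
It also fails if it takes over 54 s, if anything falls off the work surface, if the arm or the gripper's body presses on something with over 40 N, if the wrist force passes 120 N, or if a joint passes its speed limit or range.

## Working session

There is one attempt and no reset: what is moved stays moved. The work goes in short steps, Python scripts to look and compute and a shell command to move; the robot and the scene stay as the last step left them, time stands still between calls to the robot, and variables do not carry over. Pictures are saved under pics/ and viewed, at most 10 in all, crops included, and the job is handed in when it is done.

```bash
mkdir -p pics; python3 - <<'E'
from plant import *
import cv2,numpy as np
s=get_state();print(s)
for n in("scene","side"):
    d=snapshot(n);cv2.imwrite(f"pics/{n}0.png",d["frame"][:,:,::-1]);print(n,d["mtx"],d["xyz"],d["orientation"])
d=snapshot("wrist");print(d["mount"],d["mtx"])
E
```

```text
{'clock': 0.0, 'q': array([-1.18318796,  0.68997889, -0.19450124,  1.5663412 ,  0.1572405 ,
        0.90248723, -0.21509144]), 'qd': array([-0.00059447, -0.00108267,  0.00102749,  0.00256606, -0.00128006,
       -0.00048594, -0.00098129]), 'joint_torque': array([-3.18226375e-04, -5.27551782e+01, -1.26686364e+00, -1.53421819e+01,
       -5.25698124e-02,  6.36281096e-03,  1.70594690e-04]), 'tool_pos': array([0.21634894, 0.58562806, 0.20801367]), 'eef_rot': array([ 1.75960272e-01,  9.84396843e-01, -9.08282514e-04, -1.14709552e-04]), 'contact_force': array([ 0.01799355,  0.05821124, -0.89900406]), 'moment': array([-0.02412344, -0.00175575,  0.00775395]), 'finger_force': 0.0, 'opening': 0.9966482387170353}
scene [[451.15133938   0.         321.64705319]
 [  0.         451.15133938 199.43721515]
 [  0.           0.           1.        ]] [0.05061209 0.4221089  0.63473207] [-0.35274106  0.83992553 -0.3756836   0.17017838]
side [[363.54628735   0.         318.94687563]
 [  0.         363.54628735 203.07003949]
 [  0.           0.           1.        ]] [ 0.38330477 -0.63136251  0.63494258] [ 0.89978538 -0.11497192  0.04661951 -0.41832326]
[[ 1.42399596e-04 -9.65974769e-01 -2.58636281e-01  6.57440473e-02]
 [ 9.99999682e-01  3.40397758e-04 -7.20765449e-04  3.57243907e-04]
 [ 7.84280448e-04 -2.58636096e-01  9.65974510e-01 -1.76319544e-01]
 [ 0.00000000e+00  0.00000000e+00  0.00000000e+00  1.00000000e+00]] [[282.93537668   0.         317.78684616]
 [  0.         282.93537668 198.26711311]
 [  0.           0.           1.        ]]
```

View pics/scene0.png

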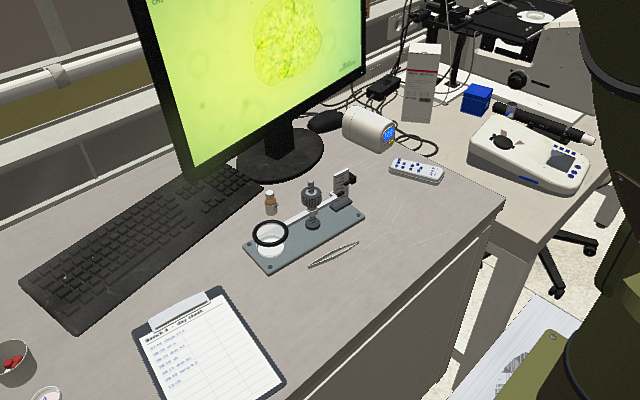

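View pics/side0.png

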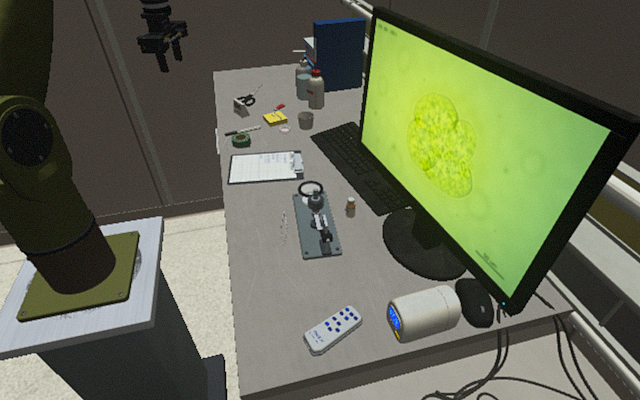

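The scene picture shows the stand at about (305,230), with the collar near (312,197) and the clip near (348,178). In the side picture the collar is near (316,200) and the upright near (325,238). I'll enlarge both.

```bash
python3 - <<'E'
import cv2,numpy as np
a=cv2.imread("pics/scene0.png")[160:280,235:375];b=cv2.imread("pics/side0.png")[170:265,270:370]
cv2.imwrite("pics/a.png",cv2.resize(a,None,fx=5,fy=5,interpolation=cv2.INTER_CUBIC))
cv2.imwrite("pics/b.png",cv2.resize(b,None,fx=6,fy=6,interpolation=cv2.INTER_CUBIC))
E
```

```text
(no output)
```

View pics/a.png

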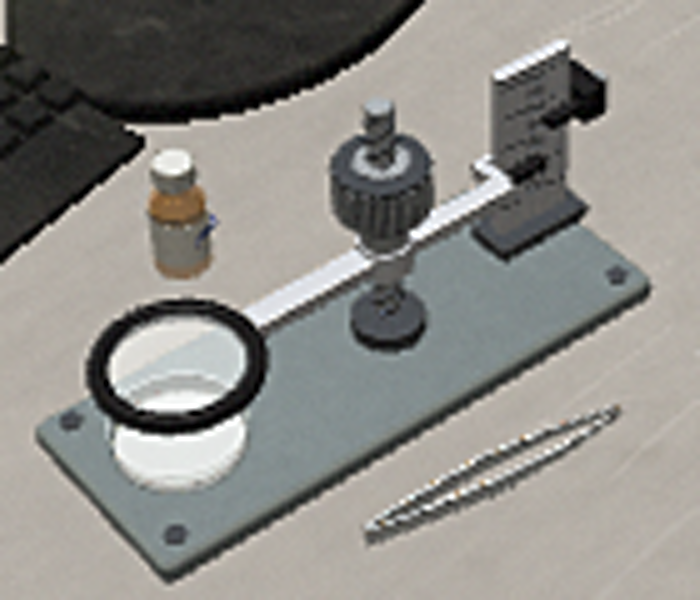

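View pics/b.png

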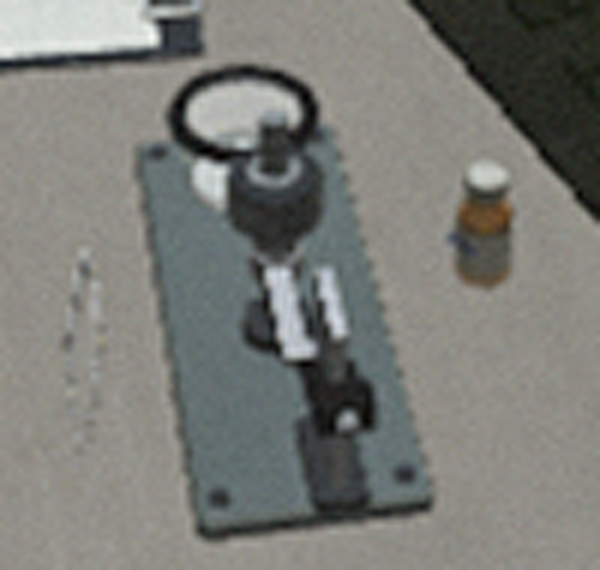

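The crops show the collar at crop A (382,185), the rod top at A (380,104), the pointer tip near A (543,122) and the tongue tip near A (546,158). The plate corners are clear in both, so next I'll fit the stand pose, then estimate the two heights.

```bash
cat > h.py <<'E'
from plant import *
import numpy as np,cv2
from scipy.spatial.transform import Rotation as R
from scipy.optimize import least_squares
def proj(d,P,tool=None):
    if "mount" in d:
        T=np.eye(4);T[:3,:3]=R.from_quat(tool["eef_rot"]).as_matrix();T[:3,3]=tool["tool_pos"];T=T@d["mount"]
        r,t=T[:3,:3],T[:3,3]
    else: r,t=R.from_quat(d["orientation"]).as_matrix(),d["xyz"]
    c=(np.atleast_2d(P)-t)@r; p=c@d["mtx"].T; return p[:,:2]/p[:,2:]
def world(p,P): 
    return R.from_euler('z',p[2]).apply(np.atleast_2d(P))+[p[0],p[1],0]
E
python3 - <<'E'
from h import *
a=snapshot("scene");b=snapshot("side")
A=lambda u,v:np.array([u/5-.4+235,v/5-.4+160]);B=lambda u,v:np.array([u/6-.42+270,v/6-.42+170])
x=.046
Pa=[[0,0,.124],[x,.136,.012],[-x,.136,.012],[-x,-.1,.012]];Ia=[A(380,104),A(38,433),A(168,568),A(650,285)]
Pb=[[0,0,.124],[-x,-.1,.012],[x,-.1,.012],[-x,.136,.012],[x,.136,.012]];Ib=[B(273,118),B(200,525),B(430,500),B(137,148),B(328,130)]
f=lambda p:np.r_[(proj(a,world(p,Pa))-Ia).ravel(),(proj(b,world(p,Pb))-Ib).ravel()]
s=least_squares(f,[.5,.1,0]);print(s.x,np.round(s.fun,1))
p=s.x
for t in (0,1,2): # collar / tongue vs angle
    h=t*.012
    print(t, "tongue sx -.02..", np.round((proj(a,world(p,[[xx,-.08,.051+h] for xx in(-.03,-.02,-.01,0)]))-[235,160]+.4)*5))
    print("collar top", np.round((proj(a,world(p,[[0,0,.096+h]]))-[235,160]+.4)*5), np.round((proj(b,world(p,[[0,0,.096+h]]))-[270,170]+.42)*6))
E
```

```text
[ 0.52802802  0.00508798 -0.08759296] [ 0.   0.3 -1.2 -1.6 -0.1  0.7  1.4 -1.8 -0.5  0.2 -0.8  0.6  0.8 -0.4
 -1.1 -1.   0.1 -1.6]
0 tongue sx -.02.. [[596. 205.]
 [579. 192.]
 [562. 179.]
 [545. 166.]]
collar top [[383. 165.]] [[271. 176.]]
1 tongue sx -.02.. [[597. 181.]
 [580. 168.]
 [563. 156.]
 [546. 143.]]
collar top [[382. 140.]] [[271. 152.]]
2 tongue sx -.02.. [[598. 158.]
 [580. 145.]
 [563. 132.]
 [546. 120.]]
collar top [[380. 114.]] [[270. 127.]]
```

```bash
python3 -m jog '[[[-0.041,-0.036,-0.004,0,0,0],[-0.041,-0.036,-0.004,0,0,0],[-0.041,-0.036,-0.004,0,0,0],[-0.041,-0.036,-0.004,0,0,0],[-0.041,-0.036,-0.004,0,0,0],[-0.041,-0.036,-0.004,0,0,0],[-0.041,-0.036,-0.004,0,0,0],[-0.041,-0.036,-0.004,0,0,0],[-0.041,-0.036,-0.004,0,0,0],[-0.041,-0.036,-0.004,0,0,0]]]'
python3 -c "
from h import *
s=get_state();print(s['q'],s['tool_pos'],s['clock']);print(R.from_quat(s['eef_rot']).as_matrix().round(3))"
```

```text
clock: 1.5
tool_pos: [0.4771, 0.105, 0.2491]
eef_rot: [0.176, 0.984, 0.0, 0.0]
contact_force: [0.5, -0.4, 0.0]
opening: 1.002
finger_force: 0.0
[-0.14230943  0.46107335 -0.25310156  1.91261968  0.1578493   0.78642351
  0.73532179] [0.47714691 0.10499685 0.24907901] 1.5
[[-0.938  0.346  0.   ]
 [ 0.346  0.938  0.   ]
 [-0.     0.    -1.   ]]
```

```bash
python3 -m jog '[[[0.004,-0.036,0.014,0,0,-0.13],[0.004,-0.036,0.014,0,0,-0.13],[0.004,-0.036,0.02,0,0,0],[0.004,-0.036,0.02,0,-0.15,0],[0.004,-0.036,0.02,0,-0.15,0],[0,0,0,0,-0.15,0],[0,0,0,0,-0.15,0],[0,0,0,0,-0.15,0],[0,0,0,0,0,0]]]'
python3 -c "
from h import *
s=get_state();d=snapshot('wrist');cv2.imwrite('pics/w1.png',d['frame'][:,:,::-1]);np.savez('w1.npz',mount=d['mount'],mtx=d['mtx'],eef_rot=s['eef_rot'],tool_pos=s['tool_pos'])
print(s['q'],s['tool_pos'],s['clock']);print(R.from_quat(s['eef_rot']).as_matrix().round(3))"
```

```text
clock: 2.62
tool_pos: [0.4216, -0.0823, 0.1735]
eef_rot: [0.054, 0.988, -0.078, 0.121]
contact_force: [1.1, 0.1, -0.1]
opening: 1.003
finger_force: 0.0
[ 0.14156307  0.475177   -0.311673    2.42209117  1.44521109  0.33874932
 -0.06077441] [ 0.42155125 -0.08226011  0.17346634] 2.625
[[-0.965  0.125  0.231]
 [ 0.087  0.982 -0.167]
 [-0.248 -0.141 -0.958]]
```

View pics/w1.png

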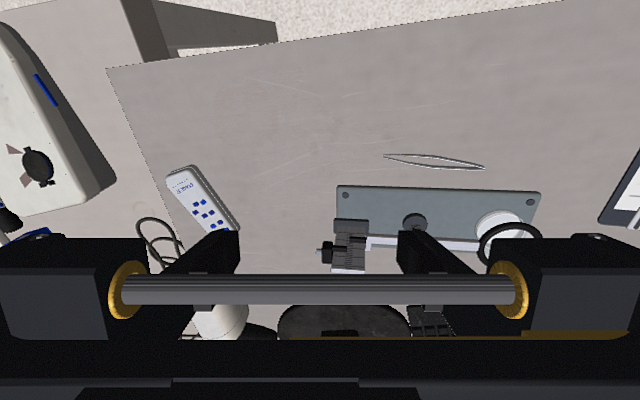

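The tilt stopped at about 15° because the arm is folded near its joint limits. The left finger hides the tongue in this picture, with the upright at about (350,245). I'll look diagonally from the lens side instead.

```bash
cat > goto.py <<'E'
from h import *
def plan(pos,d,th):
    """translation in current tool axes, then rotvec in tool axes; tool x horizontal part = -d, tilt th"""
    s=get_state();r=R.from_quat(s['eef_rot'])
    d=np.r_[d,0]/np.linalg.norm(d)
    z=np.sin(th)*d+np.r_[0,0,-np.cos(th)]; x=-np.cos(th)*d-np.r_[0,0,np.sin(th)]; y=np.cross(z,x)
    t=R.from_matrix(np.c_[x,y,z])
    print("shift",r.inv().apply(np.array(pos)-s['tool_pos']).round(4),"turn",(r.inv()*t).as_rotvec().round(4),"q",s['q'].round(2))
E
python3 -c "
from goto import *
plan([.442,.077,.172],[.3,-.954],.785)"
```

```text
shift [-0.0044  0.159  -0.0204] turn [ 0.4586 -0.3915  1.0561] q [ 0.14  0.48 -0.31  2.42  1.44  0.34 -0.06]
```

```bash
python3 -m jog '[[[-0.0015,0.053,-0.009,0,0,0],[-0.0015,0.053,-0.009,0,0,0],[-0.0015,0.053,-0.009,0,0,0],[0,0,0,0.0573,-0.0489,0.132],[0,0,0,0.0573,-0.0489,0.132],[0,0,0,0.0573,-0.0489,0.132],[0,0,0,0.0573,-0.0489,0.132],[0,0,0,0.0573,-0.0489,0.132],[0,0,0,0.0573,-0.0489,0.132],[0,0,0,0.0573,-0.0489,0.132],[0,0,0,0.0573,-0.0489,0.132],[0,0,0,0,0,0]]]'
python3 -c "
from goto import *
plan([.442,.077,.172],[.3,-.954],.785)
s=get_state();d=snapshot('wrist');cv2.imwrite('pics/w2.png',d['frame'][:,:,::-1])
print(s['tool_pos'],proj(d,[[.49,-.075,.06],[.528,.005,.124]],s))"
```

```text
clock: 4.18
tool_pos: [0.441, 0.08, 0.1772]
eef_rot: [0.546, 0.746, -0.226, 0.307]
contact_force: [0.1, 0.7, -0.3]
opening: 1.001
finger_force: 0.0
shift [0.0014 0.0001 0.0059] turn [-0.0005 -0.0023  0.0013] q [-0.72  0.75 -0.15  2.09  0.91  1.04 -1.32]
[0.44099281 0.08002368 0.17721463] [[317.57892431 196.96418906]
 [374.55195857 218.33595937]]
```

Reached. I'll crop the region around (330,200), flipped upright.

```bash
python3 -c "
import cv2
a=cv2.imread('pics/w2.png')[130:240,250:410]
cv2.imwrite('pics/w2c.png',cv2.resize(cv2.rotate(a,cv2.ROTATE_180),None,fx=5,fy=5,interpolation=cv2.INTER_CUBIC))"
```

```text
(no output)
```

View pics/w2c.png

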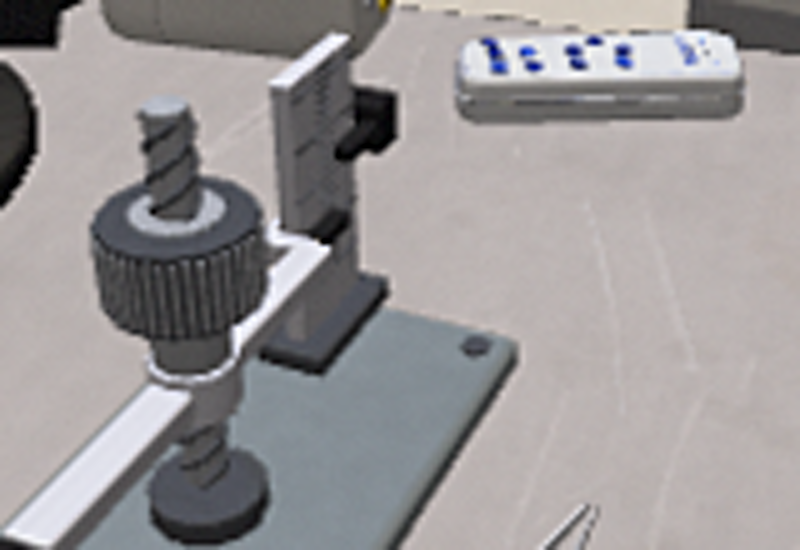

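The flipped crop is clear: tongue tip at about (346,218), pointer tip (338,153), rod top centre (165,104) and collar top centre (177,215).

```bash
python3 - <<'E'
from goto import *
s=get_state();d=snapshot("wrist")
T=R.from_quat(s['eef_rot']);m=d['mount'];Rc=T.as_matrix()@m[:3,:3];c=T.apply(m[:3,3])+s['tool_pos']
def ray(u,v): 
    p=np.array([250+(799-u)/5-.1,130+(549-v)/5-.1,1]);return Rc@np.linalg.solve(d['mtx'],p)
def onz(u,v,z): r=ray(u,v);return c+r*(z-c[2])/r[2]
rod=onz(165,104,.124);print("rod",rod,"plate corner",onz(517,347,.012))
yaw=-.088;n=R.from_euler('z',yaw).apply([0,1,0]);ex=R.from_euler('z',yaw).apply([1,0,0])
def onplane(u,v,o,n): r=ray(u,v);return c+r*((o-c)@n)/(r@n)
o=np.r_[rod[:2],0]
a=onplane(346,218,o-.08*n,n);b=onplane(338,153,o-.08*n,n)
print("tongue",(a-o)@ex,a[2],"pointer",(b-o)@ex,b[2],"dz",b[2]-a[2])
# collar top: on the vertical plane through the rod axis facing camera
h=c-o;h[2]=0;h/=np.linalg.norm(h)
e=onplane(177,215,o,h);print("collar top",e, "rod base ref",onplane(165,104,o,h))
for t in((-.046,-.1,.012),):print(world([*rod[:2],yaw],[t]))
E
```

```text
rod [0.53117139 0.00211556 0.124     ] plate corner [ 0.47548158 -0.08680862  0.012     ]
tongue 7.246925072132888e-06 0.052432167887509706 pointer 0.0016230080516382744 0.07291559358368052 dz 0.020483425696170815
collar top [0.5312587  0.00216689 0.09664085] rod base ref [0.53117139 0.00211556 0.124     ]
[[ 0.47656074 -0.09345471  0.012     ]]
```

Tongue is at z≈52.4 mm and pointer at ≈72.9 mm, so about 20 mm to raise, or 5.25 rad. The collar is near zero (its top is at 96.6 mm against 96 mm nominal), and the rod is at about (0.530, 0.003). I'll do two strokes of about 2.6 rad, starting with the tool vertical above the rod at azimuth 44°.

```bash
python3 -c "
from goto import *
plan([.530,.003,.205],[-.72,-.695],0)"
```

```text
shift [-0.0887  0.0628  0.0505] turn [0.4323 0.7016 1.0495] q [-0.72  0.75 -0.15  2.1   0.91  1.04 -1.32]
```

```bash
python3 -m jog '[[[-0.0296,0.021,0.0168,0,0,0],[-0.0296,0.021,0.0168,0,0,0],[-0.0296,0.021,0.0168,0,0,0],[0,0,0,0.054,0.0877,0.1312],[0,0,0,0.054,0.0877,0.1312],[0,0,0,0.054,0.0877,0.1312],[0,0,0,0.054,0.0877,0.1312],[0,0,0,0.054,0.0877,0.1312],[0,0,0,0.054,0.0877,0.1312],[0,0,0,0.054,0.0877,0.1312],[0,0,0,0.054,0.0877,0.1312],[0,0,0,0,0,0]]]' 0.06
python3 -c "
from goto import *
plan([.530,.003,.205],[-.72,-.695],0)
s=get_state();d=snapshot('wrist');cv2.imwrite('pics/w3.png',d['frame'][:,:,::-1])
print(s['tool_pos'],proj(d,[[.53,.003,.124],[.53,.003,.096]],s))"
```

```text
clock: 5.78
tool_pos: [0.5292, -0.0007, 0.206]
eef_rot: [0.928, 0.372, 0.001, 0.002]
contact_force: [-0.6, -0.0, -0.6]
opening: 0.679
finger_force: 0.0
shift [ 0.0031 -0.0021  0.001 ] turn [ 0.0036 -0.0003 -0.0045] q [ 0.07  0.57 -0.25  1.86  0.2   0.74 -1.1 ]
[ 0.52923238 -0.000697    0.20604799] [[314.807235   192.37408828]
 [314.99536584 185.8847211 ]]
```

View pics/w3.png

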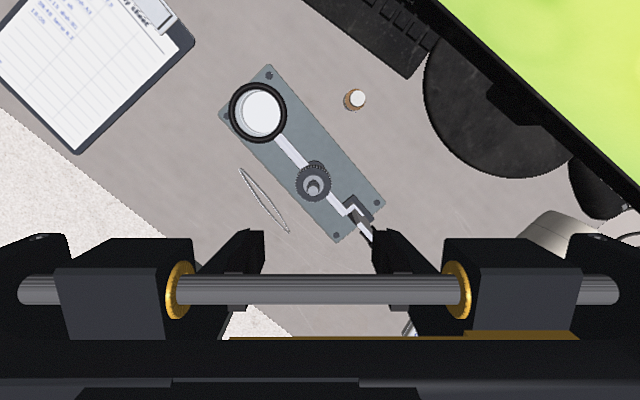

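The collar is at about (314,183), close to the predicted (315,186). I'll get the centre by code.

```bash
python3 - <<'E'
from goto import *
g=cv2.imread("pics/w3.png",0)[150:225,270:360];g=cv2.resize(g,None,fx=6,fy=6,interpolation=cv2.INTER_CUBIC)
s=get_state();d=snapshot("wrist")
f=d['mtx'][0,0];c=np.linalg.norm
print("expected radius px",6*f*.0185/ (.176+.206-.096))
for r in((85,130),(25,55)):
    h=cv2.HoughCircles(cv2.GaussianBlur(g,(9,9),2),cv2.HOUGH_GRADIENT,1,5,param1=120,param2=15,minRadius=r[0],maxRadius=r[1])
    print([(270+x/6-.4,150+y/6-.4,q) for x,y,q in h[0][:4]])
T=R.from_quat(s['eef_rot']);m=d['mount'];Rc=T.as_matrix()@m[:3,:3];o=T.apply(m[:3,3])+s['tool_pos']
for u,v,z in((314,183,.096),(313,187,.124)):
    r=Rc@np.linalg.solve(d['mtx'],[u,v,1]);print(o+r*(z-o[2])/r[2])
E
```

```text
expected radius px 109.81058325760584
[(np.float32(310.68335), np.float32(175.35), np.float32(98.8)), (np.float32(311.68335), np.float32(181.01668), np.float32(99.0))]
[(np.float32(312.68335), np.float32(190.51668), np.float32(30.7)), (np.float32(311.35), np.float32(184.51668), np.float32(53.3)), (np.float32(310.85), np.float32(187.01668), np.float32(49.9)), (np.float32(314.18335), np.float32(187.01668), np.float32(46.7))]
[0.53190779 0.00813698 0.096     ]
[0.53297885 0.01007287 0.124     ]
```

```bash
python3 -c "
import cv2
g=cv2.imread('pics/w3.png')[155:215,280:350]
cv2.imwrite('pics/w3c.png',cv2.resize(g,None,fx=8,fy=8,interpolation=cv2.INTER_CUBIC))"
```

```text
(no output)
```

View pics/w3c.png

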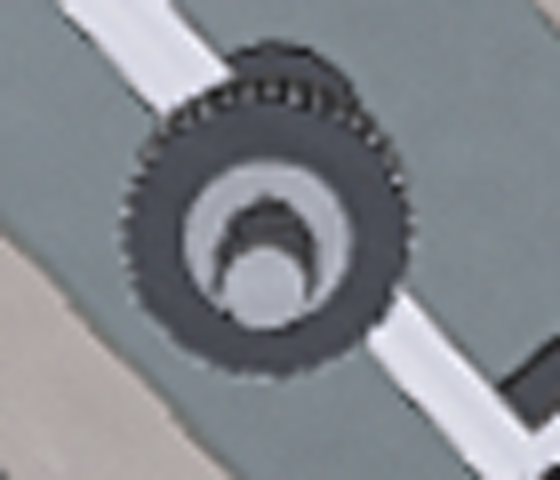

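Ring centre is at pixel (313.1,185.0) and rod top centre at (312.7,190.2).

```bash
python3 - <<'E'
from goto import *
s=get_state();d=snapshot("wrist")
T=R.from_quat(s['eef_rot']);m=d['mount'];Rc=T.as_matrix()@m[:3,:3];o=T.apply(m[:3,3])+s['tool_pos']
for u,v,z in((313.1,185.0,.0965),(312.7,190.2,.124)):
    r=Rc@np.linalg.solve(d['mtx'],[u,v,1]);p=o+r*(z-o[2])/r[2];print(p,"tool shift",T.inv().apply(p-s['tool_pos']))
E
```

```text
[0.53015679 0.00906977 0.0965    ] tool shift [ 0.0041552  -0.00448765  0.10940174]
[0.53089219 0.00978799 0.124     ] tool shift [ 0.00521944 -0.00440679  0.08190324]
```

```bash
python3 -c "
from goto import *
print(get_state()['tool_pos'])
plan([.5295,.0055,.070],[-.72,-.695],0)"
```

```text
[0.53019623 0.00406907 0.20581646]
shift [ 0.0003 -0.0019  0.1358] turn [ 0.0028 -0.0017  0.0031] q [ 0.06  0.57 -0.25  1.86  0.21  0.74 -1.1 ]
```

```bash
python3 -m jog '[[[0.0003,-0.0019,0.03,0.003,-0.002,0.003],[0,0,0.03,0,0,0],[0,0,0.03,0,0,0],[0,0,0.03,0,0,0],[0,0,0.0158,0,0,0],[0,0,0,0,0,0],[0,0,0,0,0,0]]]'
python3 -m jog '[[[0,0,0,0,0,0],[0,0,0,0,0,0],[0,0,0,0,0,0],[0,0,0,0,0,0]]]' 0.03 12
python3 -c "
from goto import *
plan([.5295,.0055,.070],[-.72,-.695],0);print(get_state()['moment'])"
```

```text
clock: 6.8
tool_pos: [0.5301, 0.005, 0.0706]
eef_rot: [0.928, 0.373, 0.001, 0.0]
contact_force: [0.1, 0.2, 0.3]
opening: 0.68
finger_force: 0.0
clock: 7.3
tool_pos: [0.5294, 0.0044, 0.0699]
eef_rot: [0.928, 0.372, -0.0, -0.0]
contact_force: [0.5, 0.4, -0.9]
opening: 0.339
finger_force: 0.0
shift [ 0.0008 -0.0008 -0.0001] turn [-0.0002 -0.     -0.0044] q [ 0.    0.79 -0.16  1.97  0.29  0.41 -1.19]
[-0.03666498  0.13073978  0.03332539]
```

The fingers reached 30 mm with no force, so they aren't on the 37 mm collar. I need to look.

```bash
python3 -c "
from goto import *
s=get_state();print(s['opening'],s['finger_force'],s['tool_pos'])
w=snapshot('wrist')['frame'];a=snapshot('scene')['frame'];b=snapshot('side')['frame']
w=cv2.resize(w[100:350,160:480],(800,300)[0:0] or (384,300))
a=cv2.resize(a[130:250,250:404],(400,312),interpolation=cv2.INTER_CUBIC);b=cv2.resize(b[165:255,265:380],(399,312),interpolation=cv2.INTER_CUBIC)
o=np.zeros((600,800,3),np.uint8);o[:w.shape[0],:384]=w;o[288:,:400]=a;o[288:,401:]=b
o[0:288,401:]=cv2.resize(snapshot('scene')['frame'][60:280,180:485],(399,288));cv2.imwrite('pics/c1.png',o[:,:,::-1])"
```

```text
0.33870568475606444 0.0 [0.52944798 0.00437194 0.06991518]
```

View pics/c1.png

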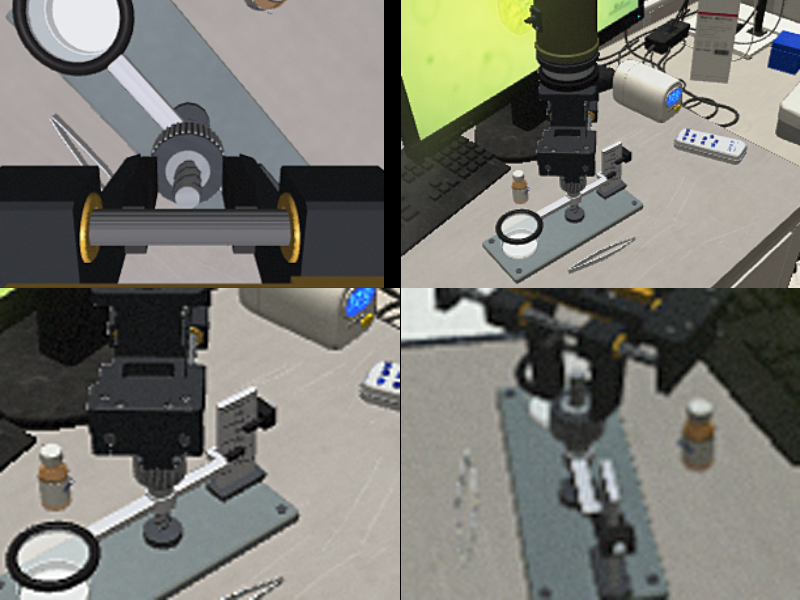

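```bash
python3 - <<'E'
from goto import *
s=get_state();T=R.from_quat(s['eef_rot'])
a=snapshot("scene");b=snapshot("side");w=snapshot("wrist")
for t in([0,0,0],[0,.015,0],[0,-.015,0],[0,.0325,0],[0,-.0325,0],[0,0,-.064]):
    P=T.apply(t)+s['tool_pos']
    print(t,P.round(3),((proj(a,P)-[250,130])*400/154+[0,288]).round(),((proj(b,P)-[265,165])*399/115+[401,288]).round(),((proj(w,P,s)-[160,100])*1.2).round())
E
```

```text
[0, 0, 0] [0.529 0.004 0.07 ] [[160. 477.]] [[577. 435.]] [[189. 152.]]
[0, 0.015, 0] [ 0.54  -0.006  0.07 ] [[161. 463.]] [[595. 443.]] [[216. 152.]]
[0, -0.015, 0] [0.519 0.015 0.07 ] [[158. 491.]] [[558. 428.]] [[161. 152.]]
[0, 0.0325, 0] [ 0.552 -0.019  0.07 ] [[162. 448.]] [[617. 452.]] [[247. 152.]]
[0, -0.0325, 0] [0.507 0.028 0.07 ] [[157. 507.]] [[537. 420.]] [[130. 152.]]
[0, 0, -0.064] [0.529 0.004 0.134] [[156. 407.]] [[575. 361.]] [[188. 214.]]
```

```bash
python3 -m jog '[[[0,0,0,0,0,0],[0,0,0,0,0,0],[0,0,0,0,0,0],[0,0,0,0,0,0]]]' 0.0 12; python3 -c "
from h import *
a=snapshot('scene')['frame'];cv2.imwrite('pics/s2.png',a[:,:,::-1]);b=cv2.imread('pics/scene0.png');g=lambda i:cv2.cvtColor(i,cv2.COLOR_BGR2GRAY).astype(int)
d=abs(g(a[:,:,::-1].copy())-g(b))
print(np.c_[np.arange(178,232),d[178:232,296:328:2]])"
```

```text
clock: 8.15
tool_pos: [0.5288, 0.005, 0.0697]
eef_rot: [0.928, 0.373, -0.0, -0.001]
contact_force: [-1.5, 2.6, 1.3]
opening: 0.111
finger_force: 12.0
[[178 176 162 160 159 152 153 155 154 169 163 161 166 163 159 153 163]
 [179 152 156 156 149 152 150 153 153 159 154 156 152 153 153 154 164]
 [180 150 162 155 146 146 145 150 161 161 156 158 155 146 150 158 165]
 [181 151 148 159 151 152 152 159 168 162 146 155 154 153 149 151 158]
 [182 157 156 149 155 151 158  85 159 111 155 151 158 147 148 150 157]
 [183 155 146 143 151 154 156  58  37  39 154 148 157 157 150 157 159]
 [184 149 158 150 151 155 164  55  26  48 155 158 160 152 158 159 160]
 [185 145 149 149 155 149 163  36  56  55 158 159 155 149 157 157 153]
 [186 152 151 146 149 158 167  75  61  18 136 156 162 115 146 150 152]
 [187 152 150 146 150 162  51  56  51  47  33  69 147 125 122 158 158]
 [188 149 153 148 167  88  51  20  44  60  33  53  49 138 131 154 156]
 [189 156 148 153 140  52  56  87  62  49 117  58  40 131 132 156 163]
 [190 148 154 154  88  57 129  96  66   9 109 122  56  57 139 161 164]
 [191 155 148 162  65  49 1
[... 2184 characters left out ...]
  1   1   2   0   5   3   2   1   4   2   2   1   1   0   2]
 [223   2   0   1   2   2   0   5   1   1   2   0   3   3   3   3   0]
 [224   2   0   4   2   1   2   3   3   1   1   3   1   0   0   0   1]
 [225   3   1   1   1   1   0   1   3   1   2   1   2   0   2   4   2]
 [226   1   0   0   2   2   3   1   1   2   2   3   3   1   3   3   3]
 [227   1   2   1   1   4   4   9   1   1   2   3   0   3   2   2   1]
 [228   3   1   1   1   3   3   3   2   2   4   4   3   1   2   1   2]
 [229   1   0   3   0   4   1   0   2   4   4   1   2   1   2   1   1]
 [230   1   1   2   0   1   3   2   1   2   3   2   0   2   2   1   1]
 [231   0   1   0   2   2   1   3   2   3   1   2   1   1   1   1   1]]
```

The grip stopped at about 10 mm, which is roughly the rod, and the scene picture shows nothing in front of the collar. The fingertips look to be higher than I assumed. I'll check their outline in the side picture by differencing.

```bash
python3 - <<'E'
from goto import *
b=snapshot("side");s=get_state();f=b["frame"][:,:,::-1].copy();cv2.imwrite("pics/side2.png",f)
d=np.abs(f.astype(int)-cv2.imread("pics/side0.png")).sum(2)
d=cv2.GaussianBlur(d.astype(np.float32),(3,3),0)
for v in range(178,216): print(v,''.join('#' if x>60 else '.' for x in d[v,290:350]))
T=R.from_quat(s['eef_rot'])
for t in([0,.005,0],[0,.0225,0],[0,-.005,0],[0,-.0225,0],[0,.0225,-.03],[0,-.0225,-.03],[0,.0225,-.045]):print(t,proj(b,T.apply(t)+s['tool_pos']).round(1)-[290,0])
P=world([.529,.0055,-.088],[[0,0,.124],[0,0,.0965],[0,0,.0745],[.0185,0,.0965]]);print(proj(b,P).round(1)-[290,0])
E
```

```text
178 ....###..#################################.#############....
179 .............############################..###############..
180 ..............###########################...##############..
181 ..............############################..###############.
182 ..............##############################.##############.
183 ...............#############################################
184 ..............##############################################
185 ..............#######################.######################
186 ..............######################.....###################
187 ..............#################.####........################
188 ..............#################.####..........##############
189 ..............#################.####...........############.
190 ..............#################.####...........###########..
191 ..............################..####...........##########...
192 ...............##########.###...####...........#########....
193 ...............#########..##...####............########.....
194 ................########..#########............#######..
[... 961 characters left out ...]
..................
210 ............................................................
211 ............................................................
212 ............................................................
213 ............................................................
214 ............................................................
215 ............................................................
[0, 0.005, 0] [[ 27.1 208.1]]
[0, 0.0225, 0] [[ 33.4 210.7]]
[0, -0.005, 0] [[ 23.6 206.7]]
[0, -0.0225, 0] [[ 17.4 204.2]]
[0, 0.0225, -0.03] [[ 33.4 200.9]]
[0, -0.0225, -0.03] [[ 17.  194.5]]
[0, 0.0225, -0.045] [[ 33.4 195.8]]
[[ 24.9 189.3]
 [ 25.2 198.6]
 [ 25.4 205.7]
 [ 33.  197.7]]
```

```bash
python3 - <<'E'
from goto import *
a=snapshot("scene");s=get_state();T=R.from_quat(s['eef_rot'])
d=np.abs(a["frame"][:,:,::-1].astype(int)-cv2.imread("pics/scene0.png")).sum(2)
for v in range(170,200,2): print(v,''.join('#' if x>60 else '.' for x in d[v,270:345]))
for z in(-.045,-.064,-.094):
  for y in (-.0935,-.06):print(z,y,proj(a,T.apply([[.037,y,z],[-.037,y,z]])+s['tool_pos']).round(1).tolist())
w=cv2.imread("pics/w3.png",0)
for v in range(222,300,4): print(v,''.join('#' if x<50 else '.' for x in w[v,190:450:3]))
E
```

```text
170 ..............#..................######.####################...............
172 ...................#.#.......#######.######################................
174 .............#...........##.###############################................
176 .............#..#############.#############################................
178 .........................##################################................
180 ...............##...#######################################................
182 ..............#############################################................
184 .............##########################.###################................
186 ...............############################################................
188 ..............########################..###################................
190 ...............##########################..################................
192 ...............############################################................
194 .#..............##################################.########................
196 ....................................#####..####.........
[... 1521 characters left out ...]
...............................#####################.#..
274 ########################............#................#........########################.
278 .......................................................................................
282 .......................................................................................
286 .......................................................................................
290 .......................................................................................
294 .......................................................................................
298 .......................................................................................
```

The numbers agree. Finger separation in the wrist image, the side outline and the body edge in the scene picture all put the real finger ends about 30 mm above the reported TCP. I'll open and go down a further 30 mm, with the finger ends at about 0.070, then grip.

```bash
python3 -m jog '[[[0,0,0,0,0,0],[0,0,0,0,0,0],[0,0,0,0,0,0],[0,0,0,0,0,0]]]' 0.06 12
python3 -m jog '[[[0,0,0.01,0,0,0],[0,0,0.01,0,0,0],[0,0,0.01,0,0,0],[0,0,0,0,0,0]]]'
python3 -m jog '[[[0,0,0,0,0,0],[0,0,0,0,0,0],[0,0,0,0,0,0],[0,0,0,0,0,0]]]' 0.02 12
```

```text
clock: 8.8
tool_pos: [0.5296, 0.0042, 0.0698]
eef_rot: [0.928, 0.372, -0.0, 0.0]
contact_force: [0.5, 0.0, 0.4]
opening: 0.541
finger_force: 0.0
clock: 9.3
tool_pos: [0.5286, 0.0045, 0.0387]
eef_rot: [0.928, 0.373, -0.001, -0.0]
contact_force: [-0.6, 0.1, -0.0]
opening: 0.681
finger_force: 0.0
clock: 9.8
tool_pos: [0.529, 0.0051, 0.04]
eef_rot: [0.928, 0.373, -0.0, -0.0]
contact_force: [-2.0, 1.3, 3.7]
opening: 0.418
finger_force: 12.0
```

The fingers are on the collar, at 36.8 mm and 12 N. I'll turn a little first and check.

```bash
python3 -m jog '[[[0,0,-0.0006,0,0,-0.15],[0,0,-0.0006,0,0,-0.15],[0,0,-0.0006,0,0,-0.15],[0,0,-0.0006,0,0,-0.15],[0,0,0,0,0,0]]]'
python3 -c "
from goto import *
s=get_state();print(s['q'].round(3),s['moment'].round(2),s['contact_force'].round(1),s['tool_pos'])"
```

```text
clock: 10.42
tool_pos: [0.5294, 0.0049, 0.0424]
eef_rot: [0.777, 0.63, 0.0, -0.0]
contact_force: [-1.5, 2.6, 3.1]
opening: 0.419
finger_force: 12.0
[ 0.07   0.843 -0.276  1.974  0.55   0.397 -0.839] [0.34 0.31 0.05] [-1.5  2.6  3.1] [0.52943533 0.00486912 0.04237474]
```

```bash
python3 -m jog '[[[0,0,-0.00065,0,0,-0.17],[0,0,-0.00065,0,0,-0.17],[0,0,-0.00065,0,0,-0.17],[0,0,-0.00065,0,0,-0.17],[0,0,-0.00065,0,0,-0.17],[0,0,-0.00065,0,0,-0.17],[0,0,-0.00065,0,0,-0.17],[0,0,-0.00065,0,0,-0.17],[0,0,-0.00065,0,0,-0.17],[0,0,-0.00065,0,0,-0.17],[0,0,0,0,0,0]]]'
cat > meas.py <<'E'
from goto import *
s=get_state();x=R.from_quat(s['eef_rot']).as_matrix()[:,0]
print(s['q'].round(3),"az",np.arctan2(x[1],x[0]).round(3),s['moment'].round(2))
# rows of pointer/tongue in the scene: track the tongue against start picture
a=np.mean([snapshot("scene")["frame"][:,:,::-1].astype(float) for _ in range(3)],0);cv2.imwrite("pics/m.png",a)
g=cv2.cvtColor(a.astype(np.uint8),cv2.COLOR_BGR2GRAY)
print(g[178:206,333:356])
E
python3 meas.py
```

```text
clock: 11.8
tool_pos: [0.5303, 0.0056, 0.0489]
eef_rot: [0.041, 0.999, 0.001, 0.001]
contact_force: [1.8, 3.7, 1.1]
opening: 0.413
finger_force: 12.0
[ 0.32   0.919 -0.719  1.957  0.999  0.669  0.438] az 3.06 [ 0.66 -0.18  0.08]
[[124  92  74  93  92  94  94  76  58  55  73  93  86  94  94  82  22   6
   32  36  23   4   0]
 [125  94  90  94  90  91  94  76  89  90  89  96  61  90  95  82  28  11
   10   6  10   9   0]
 [126  93  88  92  92  91  93  92  92  93  59  90  97 100  58  66  44  31
   20  13  12   8   0]
 [124  94  89  91  92  91  93  63  53  57  55  93  78  65  32  31  41  23
    8   7   9   1   0]
 [124  92  91  92  91  62  55  73  88  93  97  68  32  32  38  30  11   1
    3   8   1   5  20]
 [125  92  90  62  65  88  96  90  93  98  36  28  31  32   6   4  65  41
    2   7  28  94 190]
 [125  91  86  92  91  92  93  76  57  60  38   7   6   6   4  66 199 210
   86  89 191 190 184]
 [123  91  88  90  90  91  91  77  60  87  96  58  19  49  89 136 186 187
  189 186 184 180 175]
 [121  91  87  91  91  91  94  92  90  94  98  96 100  96  85 126 178 180
  177 178 176 174 174
[... 1263 characters left out ...]
 [111  94  90  91  92  56  88  93  90  92  93  91  94  86  86  80  79  70
   88 175 181 174 173]
 [112  92  75  56  86  91  93  91  90  92  90  92  86  80  79  79  83  74
   53  83 171 176 173]
 [115  94  91  97  89  89  93  91  91  95  88  81  78  80  81  81  75  33
   15 132 178 177 175]
 [ 85  92  91  92  90  91  92  93  87  79  78  78  80  80  79  46  18  13
  102 183 182 179 177]
 [ 89  96  92  91  91  90  86  79  81  80  82  81  81  62  23  24  29  65
  188 187 182 178 176]
 [ 88  96  92  91  89  89  80  79  80  82  78  67  30  23  31  79 146 149
  142 159 179 179 175]][ WARN:0@1.434] global loadsave.cpp:1063 imwrite_ Unsupported depth image for selected encoder is fallbacked to CV_8U.
```

The collar follows: the tool yaw went up 2.29 rad and the TCP rose 8.9 mm. In the scene pixels the tongue line is still 4.3 px (about 11 mm) below the pointer line, which agrees with about 2.9 rad to go. I'll continue in the same grip.

```bash
python3 -m jog '[[[0,0,-0.00063,0,0,-0.165],[0,0,-0.00063,0,0,-0.165],[0,0,-0.00063,0,0,-0.165],[0,0,-0.00063,0,0,-0.165],[0,0,-0.00063,0,0,-0.165],[0,0,-0.00063,0,0,-0.165],[0,0,-0.00063,0,0,-0.165],[0,0,-0.00063,0,0,-0.165],[0,0,-0.00063,0,0,-0.165],[0,0,-0.00063,0,0,-0.165],[0,0,0,0,0,0]]]'
python3 meas.py 2>/dev/null| head -1
```

```text
clock: 13.32
tool_pos: [0.5294, 0.0063, 0.0552]
eef_rot: [0.707, -0.707, -0.001, -0.001]
contact_force: [0.8, 5.4, 2.4]
opening: 0.411
finger_force: 12.0
[ 0.468  1.032 -1.038  1.949  1.165  0.931  1.948] az -1.57 [1.25 0.07 0.08]
```

Turned 3.95 rad so far (15.1 mm), with joint 7 at 1.95. I'll re-grip: open slightly, turn back 1.5 rad and close.

```bash
python3 -m jog '[[[0,0,0,0,0,0],[0,0,0,0,0,0],[0,0,0,0,0,0],[0,0,0,0,0,0]]]' 0.05 12
python3 -m jog '[[[0,0,0,0,0,0.15],[0,0,0,0,0,0.15],[0,0,0,0,0,0.15],[0,0,0,0,0,0.15],[0,0,0,0,0,0.15],[0,0,0,0,0,0.15],[0,0,0,0,0,0.15],[0,0,0,0,0,0.15],[0,0,0,0,0,0.15],[0,0,0,0,0,0.15],[0,0,0,0,0,0]]]'
python3 meas.py 2>/dev/null
```

```text
clock: 13.98
tool_pos: [0.5293, 0.004, 0.0548]
eef_rot: [0.707, -0.707, -0.0, 0.0]
contact_force: [-0.4, -0.8, -0.3]
opening: 0.567
finger_force: 0.0
clock: 15.35
tool_pos: [0.5294, 0.0044, 0.0551]
eef_rot: [-0.037, 0.999, -0.0, -0.0]
contact_force: [-0.4, 0.3, -1.3]
opening: 0.569
finger_force: 0.0
[ 0.348  0.923 -0.771  1.955  1.015  0.714  0.578] az -3.068 [-0.01  0.01  0.03]
[[124  93  73  92  93  94  95  77  58  58  71  93  84  95  94  78  24   4
   31  36  25   7   0]
 [124  95  91  92  90  92  92  76  86  90  89  95  61  91  94  81  25   8
    9   8   6   6   0]
 [126  91  89  92  92  91  96  90  92  93  57  92  97  99  58  65  42  35
   23  14  14  10   0]
 [124  93  88  95  92  90  95  60  54  57  56  90  78  65  33  32  36  24
    9   9   8   2   0]
 [124  92  90  92  91  59  56  72  89  94  97  71  36  30  37  30  10   2
    3   3   1   8  20]
 [124  92  90  61  67  90  94  91  94 100  36  26  31  34   5   2  65  43
    7   6  29  93 189]
 [125  91  85  91  92  92  94  77  61  59  39  11  11   5   9  66 199 208
   86  90 191 193 185]
 [155  91  88  91  90  93  96  82  66  
[... 1298 characters left out ...]
182 178 175 176 174]
 [110  92  90  93  90  86  92  93  90  92  89  91  91  94  93  73  71 117
  177 184 177 174 175]
 [110  93  89  90  92  59  87  91  90  92  91  92  93  86  86  80  76  71
   88 176 181 174 172]
 [113  94  73  55  86  91  92  91  90  92  89  92  87  78  80  80  83  73
   51  81 172 175 173]
 [112  96  92  94  90  90  92  90  92  94  88  79  80  79  80  80  74  35
   16 133 175 177 174]
 [ 86  93  90  92  90  90  93  93  87  79  76  79  80  80  78  47  17  12
  102 184 181 179 177]
 [ 90  95  91  91  90  92  87  79  79  79  80  81  82  62  24  23  28  65
  188 188 182 179 176]
 [ 87  93  92  93  90  87  81  79  80  83  78  68  31  22  30  81 145 150
  142 160 178 179 174]]
```

The tongue line is now about 1.6 px (about 4.1 mm) below the pointer line. The wrist estimate gives 4.9 mm, so I'll take 4.4 mm, or 1.15 rad.

```bash
python3 -m jog '[[[0,0,0,0,0,0],[0,0,0,0,0,0],[0,0,0,0,0,0],[0,0,0,0,0,0]]]' 0.02 12
python3 -m jog '[[[0,0,-0.00063,0,0,-0.164],[0,0,-0.00063,0,0,-0.164],[0,0,-0.00063,0,0,-0.164],[0,0,-0.00063,0,0,-0.164],[0,0,-0.00063,0,0,-0.164],[0,0,-0.00063,0,0,-0.164],[0,0,-0.00063,0,0,-0.164],[0,0,0,0,0,0]]]'
python3 -m jog '[[[0,0,0,0,0,0],[0,0,0,0,0,0],[0,0,0,0,0,0],[0,0,0,0,0,0]]]' 0.06
python3 meas.py 2>/dev/null|head -20
```

```text
clock: 16.0
tool_pos: [0.5293, 0.0056, 0.055]
eef_rot: [-0.036, 0.999, 0.001, -0.0]
contact_force: [-0.6, 3.9, -0.8]
opening: 0.416
finger_force: 12.0
clock: 17.0
tool_pos: [0.5294, 0.0053, 0.0594]
eef_rot: [-0.572, 0.82, 0.001, 0.0]
contact_force: [0.1, 4.3, -0.6]
opening: 0.411
finger_force: 12.0
clock: 17.5
tool_pos: [0.5294, 0.004, 0.0594]
eef_rot: [-0.572, 0.82, -0.0, -0.0]
contact_force: [0.2, 0.2, 0.8]
opening: 0.68
finger_force: 0.0
[ 0.454  1.004 -0.998  1.948  1.135  0.899  1.622] az -1.923 [ 0.12  0.11 -0.04]
[[ 59  35  21  18  16  18  21  18  18  23  23  18  22  22  18  20  23  22
   15  35  23   4   0]
 [ 14  14  18  14  18  16  22  19  20  19  18  20  22  20  21  20  21  22
   17  10  11  10   0]
 [ 20  21  22  23  21  22  22  22  21  20  25  22  19  22  18  20  24  21
   20  13  11   7   0]
 [ 20  22  18  19  21  21  22  19  20  22  19  21  19  19  22  19  19  18
   13  11  10   6   0]
 [ 23  20  21  20  18  20  20  23  16  19  13  24  22  20  17  17  23   6
    5   6   1   8  20]
 [ 19  21  19  23  21  20  15  20  17  24  15  21  19  21  19  18  62  45
    8   6  28  93 189]
 [ 22  19  17  19  21  24  25  21  12  69  50  61  24  19  19  12  66 207
   90  89 191 191 185]
 [ 20  19  24  25  20  23  19  17  26  39  41  43  28  20  17   7  76 188
  191 188 184 179 176]
 [ 20  20  22  16  19  20  21  18  35  48  46  46  27  22  18   2  91 182
  181 178 176 175 174]
 [ 23  17  21  21  24  21  19  15  25  48  46  37  21  19  18   4  87 181
```

The gripper blocks the scene view, so I'll lift off and go to the diagonal viewpoint to check.

```bash
python3 -m jog '[[[0,0,-0.05,0,0,0],[0,0,-0.05,0,0,0],[0,0,-0.04,0,0,0],[0,0,0,0,0,0],[0,0,0,0,0,0]]]'
python3 -c "
from goto import *
plan([.442,.077,.172],[.3,-.954],.785)"
python3 meas.py 2>/dev/null|head -36
```

```text
clock: 18.27
tool_pos: [0.5289, 0.0039, 0.1987]
eef_rot: [-0.573, 0.82, 0.0, -0.001]
contact_force: [0.8, -0.3, -0.2]
opening: 0.68
finger_force: 0.0
shift [-0.0388  0.1068  0.0268] turn [ 0.9614 -0.3292  2.3254] q [ 0.54  0.82 -1.16  1.84  0.85  1.09  1.84]
[ 0.538  0.817 -1.157  1.84   0.853  1.09   1.839] az -1.922 [0.09 0.03 0.02]
[[124  93  73  91  94  92  91  77  60  55  73  92  85  92  93  79  24   6
   28  36  24   5   0]
 [125  92  90  93  90  91  96  76  87  90  91  94  60  92  97  80  25  11
   11   4  12   9   0]
 [125  92  90  92  90  90  96  92  92  95  58  88  98  98  59  64  41  33
   20  14  10   6   0]
 [124  92  88  92  93  90  93  60  54  55  56  93  78  67  36  33  40  26
    5  12   8   5   0]
 [124  92  91  93  93  60  56  74  90  93 100  69  37  31  38  31   5   4
    6   5   2   8  21]
 [140  94  88  59  69  94  99  97  67  52  24  31  33  31   5   4  63  44
    8   6  28  94 190]
 [ 93  78  85  94  96  97  62  36  32  31  39   9   9   4   9  66 199 210
   85  89 191 193 183]
 [167 100  83  93  56  46  32  31  38  17   2  33  19  49  88 136 185 187
  188 185 
[... 259 characters left out ...]
0  90  82 124 178 177
  175 176 175 171 172]
 [225 227 235 255 155  61  97  84  90  92  90  90  93  82  82 122 177 175
  174 174 176 176 175]
 [228 236 239 207 103  88  94  91  93  94  93  90  93  59  77 121 177 176
  175 174 176 175 176]
 [236 212  99  77  83  87  94  76  71  57  54  53  89  91  83 122 177 178
  176 174 176 175 174]
 [108  79  81  83  85  89  92  76  58  59  72  90  92  90  81 118 176 177
  177 176 175 174 175]
 [ 81  82  87  81  87  91  60  84  75  86  90  90  91  89  82 123 176 178
  177 175 173 177 175]
 [ 88  75  88  92  87  85  92  93  87  96  90  91  91  90  77 154 178 177
  175 174 173 176 175]
 [118 100  72  89  92  89  92  91  59  90  77  89  91  90  48 153 179 176
```

The tongue line now runs into the pointer line: tongue lower edge at about 185.1 extrapolated to column 346, against the pointer's 185.5. As a last check I'll enlarge the crop and compute the true image slope.

```bash
python3 - <<'E' 2>/dev/null
from goto import *
a=snapshot("scene")
p=proj(a,world([.529,.0055,-.088],[[0,-.07,.072],[0,-.09,.072],[0,-.08,.072],[0,-.08,.075]]));print("slope",(p[1]-p[0])[1]/(p[1]-p[0])[0],"px per mm",(p[3]-p[2])/3)
f=a["frame"][:,:,::-1]
o=np.hstack([cv2.resize(f[160:220,325:365],(400,600),interpolation=cv2.INTER_NEAREST),cv2.resize(f[155:275,255:335],(400,600),interpolation=cv2.INTER_CUBIC)])
cv2.imwrite("pics/final.png",o)
E
```

```text
slope -0.5434772968904477 px per mm [ 0.00555746 -0.39502337]
```

View pics/final.png

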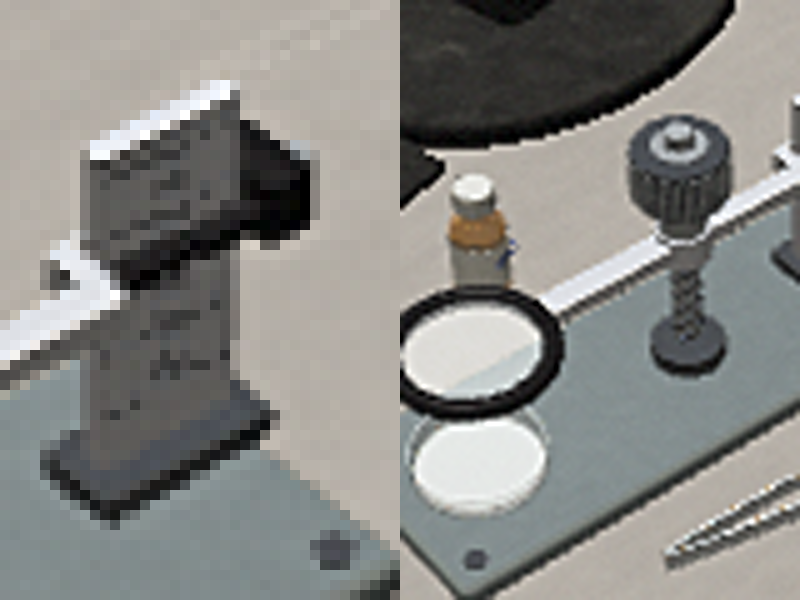

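The tongue and pointer form one line in the view, and the dish, vial and forceps are undisturbed. Scene edges suggest the tongue is about 1 mm high, and the wrist estimate says about 0.7 mm low. I'll cross-check against the sharper earlier wrist picture: the gap there should be about 19.45 mm.

```bash
python3 - <<'E' 2>/dev/null
from goto import *
w=snapshot("wrist");s=dict(tool_pos=np.array([.4410,.0800,.1772]),eef_rot=np.array([.546,.746,-.226,.307]))
P=world([.529,.0055,-.088],[[0,-.07,.06],[0,-.09,.06],[0,-.08,.053],[0,-.08,.072]])
p=proj(w,P,s);print(p,"slope",(p[1]-p[0])[1]/(p[1]-p[0])[0],"px/mm",(p[3]-p[2])/19)
g=cv2.rotate(cv2.imread("pics/w2.png",0)[130:240,250:410],cv2.ROTATE_180)
print(26+0,g[26:52,58:82])
E
```

```text
[[343.49545725 197.18511024]
 [337.06528638 203.74604187]
 [340.02415897 196.21100837]
 [340.55112245 208.12140532]] slope -1.0203355026165637 px/mm [0.02773492 0.626863  ]
26 [[ 96  88  86  86  89  82  76  80  77  93  87  64  37  36  38  34  14  17
   11   5  16 112 194 179]
 [ 97  89  88  84  76  80  85  87  89  88  62  36  34  36  30  16  12  13
   10   0   6 105 191 179]
 [ 99  89  86  70  62  73  76  86  75  63  37  37  33  27  17   1  10  11
    0   8  99 180 185 178]
 [101  82  59  64  86  84  80  80  79  23  27  36  27   8   0   0   0   0
    6  98 185 189 181 179]
 [ 93  56  61  84  89  87  85  85  70   0  14  16   6  13  80 129  69  44
  115 183 190 184 178 178]
 [ 98  77  84  89  89  87  83  79  76   0   4   0  10 104 191 190 180 175
  181 188 182 181 183 183]
 [101  86  87  86  86  86  85  83  79  75  50  53  85 170 194 189 186 187
  185 182 181 181 183 180]
 [100  83  87  85  86  88  82  76  84  77  86  83 110 174 187 181 179 182
  179 178 180 179 182 181]
 [100  85  88  86  90  86  84  81  77  86  87  83 108 171 185 180 179 182
  180 180 179 180 182 180]
 [ 98  86  87  
[... 1002 characters left out ...]
96  84  85  59  36  31  36  36  12   4  45  90 134 187 179 178 177
  179 180 181 178 180 180]
 [109  82  66  41  24  27  34  31  10   9  46  88  91 133 186 180 179 178
  177 179 177 178 177 179]
 [217 209 176 140  52  43  19   9   9  47  88  90  80 121 187 179 180 180
  181 180 179 177 179 180]
 [234 229 228 227 222 189   7   0  21  65  93  88  80 122 187 181 182 182
  181 180 179 180 178 178]
 [196 225 227 228 232 238 235 223  88  73  89  82  76 133 191 182 178 180
  180 181 180 180 179 179]
 [226 226 223 224 227 233 241 205  79  73  84  74  79 122 190 180 178 178
  178 179 180 178 180 178]
 [229 224 223 226 231 234 201 106  68  68  77  83  81 117 191 182 180 178
  178 178 181 181 178 180]]
```

The earlier wrist picture gives a gap of 12.0–12.5 px, or 19.1–19.9 mm. The collar was raised 19.45 mm, so it is level well within 3 mm. The gripper is clear, so I'm handing in.

```bash
python3 -c "
from plant import *
print(finish_job())"
```

```text
the job is handed in; nothing more can be done
None
```

I raised the lens about 19.5 mm by turning the collar only; the index tongue is level with the pointer to within about 1.5 mm by image measurement. I released the collar, lifted the gripper clear and handed the job in at about 18 s; no verdict came back.

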